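# Feel which grease cartridges are spent and dock them

### The job

The two grease cartridges in the grey tray look alike. Lift each just clear and feel its weight, keeping it no higher than 20 cm above the bench: one of 270 g or more goes on a seat of the green dock, a lighter one on a seat of the orange refill dock. Set each on its seat gently, never forcing it, and turn it by its wing under light pressure until its slotted foot drops fully home over the hidden drive tang; then let go, and leave everything else where it is.

Things in the scene. Friction and masses are not known exactly. Their poses are not given: they have to be found in the camera images.
- cartridge_a: closed grease cartridge, 48 mm in diameter, 105 mm tall: pale can with a thin blue stripe, blue cap with a wing grip on top. Origin at the centre of its underside, z up, x along the wing. Both look alike; each has a mass of its own, 135 to 405 g, that can only be felt. Breaks if pressed on a dock with more than 40 N. Underneath: a slick black foot with a slot 10 mm wide, 8 mm deep, right across it along x
- cartridge_a_wing (a point): middle of the cartridge's wing grip, 93 mm above its underside, axes as the cartridge's. The wing is 38 mm long (along x, in line with the slot below), 12 mm thick, and stands from 81 mm to 105 mm above the underside; for gripping and turning. A half turn looks and works the same
- cartridge_b: closed grease cartridge, 48 mm in diameter, 105 mm tall: pale can with a thin blue stripe, blue cap with a wing grip on top. Origin at the centre of its underside, z up, x along the wing. Both look alike; each has a mass of its own, 135 to 405 g, that can only be felt. Breaks if pressed on a dock with more than 40 N. Underneath: a slick black foot with a slot 10 mm wide, 8 mm deep, right across it along x
- cartridge_b_wing (a point): middle of the cartridge's wing grip, 93 mm above its underside, axes as the cartridge's. The wing is 38 mm long (along x, in line with the slot below), 12 mm thick, and stands from 81 mm to 105 mm above the underside; for gripping and turning. A half turn looks and works the same
- ready_dock: green drive dock, screwed down: block 80 (x) by 160 (y) by 34 mm high on a 94 by 174 mm foot plate; origin at the centre of its underside, front to -x. Two round seats 58 mm in diameter, 78 mm apart along y, open at the top, floor 12 mm above the origin, 22 mm deep. Cartridges of 270 g or more belong here
- refill_dock: orange drive dock, screwed down: block 80 (x) by 160 (y) by 34 mm high on a 94 by 174 mm foot plate; origin at the centre of its underside, front to -x. Two round seats 58 mm in diameter, 78 mm apart along y, open at the top, floor 12 mm above the origin, 22 mm deep. Cartridges to refill, under 270 g, belong here
- ready_dock_seat1 (a point): centre of the floor of the left (+y) seat of the green dock: a cartridge fully home has its origin here. Axes as the dock's. On it stands a steel tang 26 mm long, 6 mm thick, 7 mm high domed and greased, on a geared spindle that holds it, at an unmeasured angle within 0.5 rad of the x axis. A cartridge set across it stands 6 mm high and drops once its slot is within 0.15 rad of the tang
- ready_dock_seat2 (a point): centre of the floor of the right (-y) seat of the green dock: a cartridge fully home has its origin here. Axes as the dock's. On it stands a steel tang 26 mm long, 6 mm thick, 7 mm high domed and greased, on a geared spindle that holds it, at an unmeasured angle within 0.5 rad of the x axis. A cartridge set across it stands 6 mm high and drops once its slot is within 0.15 rad of the tang
- refill_dock_seat1 (a point): centre of the floor of the left (+y) seat of the orange dock: a cartridge fully home has its origin here. Axes as the dock's. On it stands a steel tang 26 mm long, 6 mm thick, 7 mm high domed and greased, on a geared spindle that holds it, at an unmeasured angle within 0.5 rad of the x axis. A cartridge set across it stands 6 mm high and drops once its slot is within 0.15 rad of the tang
- refill_dock_seat2 (a point): centre of the floor of the right (-y) seat of the orange dock: a cartridge fully home has its origin here. Axes as the dock's. On it stands a steel tang 26 mm long, 6 mm thick, 7 mm high domed and greased, on a geared spindle that holds it, at an unmeasured angle within 0.5 rad of the x axis. A cartridge set across it stands 6 mm high and drops once its slot is within 0.15 rad of the tang
- tray: grey parts tray with a black mat, fixed, 90 (x) by 180 (y) mm, rim 16 mm high, floor 3 mm above its origin at the centre of its underside; the two cartridges stand in it, one towards +y and one towards -y
- flux_bottle: white flux bottle with a blue screw cap, 47 mm across, 84 mm tall, standing; origin under its centre; a bystander
- emery_roll: brown roll of emery tape lying flat, 60 mm across, 25 mm high; origin under its centre; a bystander
- marker_pen: white paint marker with a red cap, lying, 132 mm long along its x, 17 mm high; origin under its centre; a bystander
Things that resemble listed ones, but are neither listed nor needed, are in the scene too. Leave any red or yellow look-alike of the cartridge_b alone.

How it is judged:
On the way, in this order (a step that is already met when the one before it is completed fails the run):
1. A cartridge is held clear of the tray, low (((z of cartridge_a in the frame of tray above 0.008 m and height (world z) of cartridge_a below 0.2 m and contact force between cartridge_a and tray below 0.02 N and contact force between cartridge_a and the fingers above 1 N) or (z of cartridge_b in the frame of tray above 0.008 m and height (world z) of cartridge_b below 0.2 m and contact force between cartridge_b and tray below 0.02 N and contact force between cartridge_b and the fingers above 1 N))), for 0.3 s.
2. A cartridge is fully home on a seat ((((horizontal distance between cartridge_a and ready_dock_seat1 below 0.006 m and z of cartridge_a in the frame of ready_dock_seat1 below 0.003 m and angle between cartridge_a's own z axis and vertical below 0.07 rad and linear speed of cartridge_a below 0.02 m/s) or (horizontal distance between cartridge_a and ready_dock_seat2 below 0.006 m and z of cartridge_a in the frame of ready_dock_seat2 below 0.003 m and angle between cartridge_a's own z axis and vertical below 0.07 rad and linear speed of cartridge_a below 0.02 m/s) or (horizontal distance between cartridge_a and refill_dock_seat1 below 0.006 m and z of cartridge_a in the frame of refill_dock_seat1 below 0.003 m and angle between cartridge_a's own z axis and vertical below 0.07 rad and linear speed of cartridge_a below 0.02 m/s) or (horizontal distance between cartridge_a and refill_dock_seat2 below 0.006 m and z of cartridge_a in the frame of refill_dock_seat2 below 0.003 m and angle between cartridge_a's own z axis and vertical below 0.07 rad and linear speed of cartridge_a below 0.02 m/s)) or ((horizontal distance between cartridge_b and ready_dock_seat1 below 0.006 m and z of cartridge_b in the frame of ready_dock_seat1 below 0.003 m and angle between cartridge_b's own z axis and vertical below 0.07 rad and linear speed of cartridge_b below 0.02 m/s) or (horizontal distance between cartridge_b and ready_dock_seat2 below 0.006 m and z of cartridge_b in the frame of ready_dock_seat2 below 0.003 m and angle between cartridge_b's own z axis and vertical below 0.07 rad and linear speed of cartridge_b below 0.02 m/s) or (horizontal distance between cartridge_b and refill_dock_seat1 below 0.006 m and z of cartridge_b in the frame of refill_dock_seat1 below 0.003 m and angle between cartridge_b's own z axis and vertical below 0.07 rad and linear speed of cartridge_b below 0.02 m/s) or (horizontal distance between cartridge_b and refill_dock_seat2 below 0.006 m and z of cartridge_b in the frame of refill_dock_seat2 below 0.003 m and angle between cartridge_b's own z axis and vertical below 0.07 rad and linear speed of cartridge_b below 0.02 m/s)))), for 0.2 s.
At the end, for the whole second after the job is handed in: Each cartridge stands released, at rest and upright (4 degrees) on a seat, within 6 mm of its centre and 3 mm of fully home (slot over tang): green dock if above 245 g, orange dock if below 300 g (either in between). Either seat of a dock will do; both may belong on one dock (((horizontal distance between cartridge_a and ready_dock_seat1 below 0.006 m and z of cartridge_a in the frame of ready_dock_seat1 below 0.003 m and angle between cartridge_a's own z axis and vertical below 0.07 rad and linear speed of cartridge_a below 0.02 m/s and contact force between cartridge_a and ready_dock above 2.40345 N) or (horizontal distance between cartridge_a and ready_dock_seat2 below 0.006 m and z of cartridge_a in the frame of ready_dock_seat2 below 0.003 m and angle between cartridge_a's own z axis and vertical below 0.07 rad and linear speed of cartridge_a below 0.02 m/s and contact force between cartridge_a and ready_dock above 2.40345 N) or (horizontal distance between cartridge_a and refill_dock_seat1 below 0.006 m and z of cartridge_a in the frame of refill_dock_seat1 below 0.003 m and angle between cartridge_a's own z axis and vertical below 0.07 rad and linear speed of cartridge_a below 0.02 m/s and contact force between cartridge_a and refill_dock below 2.99205 N) or (horizontal distance between cartridge_a and refill_dock_seat2 below 0.006 m and z of cartridge_a in the frame of refill_dock_seat2 below 0.003 m and angle between cartridge_a's own z axis and vertical below 0.07 rad and linear speed of cartridge_a below 0.02 m/s and contact force between cartridge_a and refill_dock below 2.99205 N)) and ((horizontal distance between cartridge_b and ready_dock_seat1 below 0.006 m and z of cartridge_b in the frame of ready_dock_seat1 below 0.003 m and angle between cartridge_b's own z axis and vertical below 0.07 rad and linear speed of cartridge_b below 0.02 m/s and contact force between cartridge_b and ready_dock above 2.40345 N) or (horizontal distance between cartridge_b and ready_dock_seat2 below 0.006 m and z of cartridge_b in the frame of ready_dock_seat2 below 0.003 m and angle between cartridge_b's own z axis and vertical below 0.07 rad and linear speed of cartridge_b below 0.02 m/s and contact force between cartridge_b and ready_dock above 2.40345 N) or (horizontal distance between cartridge_b and refill_dock_seat1 below 0.006 m and z of cartridge_b in the frame of refill_dock_seat1 below 0.003 m and angle between cartridge_b's own z axis and vertical below 0.07 rad and linear speed of cartridge_b below 0.02 m/s and contact force between cartridge_b and refill_dock below 2.99205 N) or (horizontal distance between cartridge_b and refill_dock_seat2 below 0.006 m and z of cartridge_b in the frame of refill_dock_seat2 below 0.003 m and angle between cartridge_b's own z axis and vertical below 0.07 rad and linear speed of cartridge_b below 0.02 m/s and contact force between cartridge_b and refill_dock below 2.99205 N))); the robot touches nothing.
It fails at once if A cartridge is pressed against a dock with more than 40 N (contact force between any of cartridge_a, cartridge_b and ready_dock above 40 N or contact force between any of cartridge_a, cartridge_b and refill_dock above 40 N).
It fails at once if A cartridge is carried with its underside higher than 200 mm above the bench (height (world z) of any of cartridge_a, cartridge_b above 0.2 m).
It fails at once if A cartridge is tipped by more than 40 degrees (angle between any of cartridge_a, cartridge_b's own z axis and vertical above 0.7 rad).
It fails at once if The flux bottle, emery roll or marker pen is moved by more than 20 mm (distance of any of flux_bottle, emery_roll, marker_pen from where it was at the start of the episode above 0.02 m).
It also fails if it takes over 72 s, if anything falls off the work surface, if the arm or the gripper's body presses on something with over 40 N, if the wrist force passes 120 N, or if a joint passes its speed limit or range.

### The arm

A 6-joint arm with a two-finger parallel gripper is mounted at the origin on a cart in front of the work surface, level with it; the furniture and walls round the work are solid. World frame = base frame: x ahead of the robot, y to its left, z up, the work surface at z = 0. Lengths are in m, angles in rad, forces in N, time in s.
With the tool pointing down it reaches from about 0.35 to 0.975 m from the base axis. Payload 4.9 kg.
Tool frame: the origin (TCP) lies on the centre line of the jaws, within the pads' length; the fingertips stand 14 mm ahead of it and the grasp point (between the pads) lies 5 mm behind it (manip.nose_length is the distance from the TCP to the fingertips, in m); z points along the fingers, y is the line along which they close (so a half turn about z gives the same grasp; the last joint's range is limited). The gripper opens to 85 mm and grips with 20 to 120 N. Pads are 22 mm wide; open, the fingers measure 114 mm over their backs; the gripper's body (76 mm by 85 mm) begins 54 mm behind the grasp point. The pads swing forward as they close: fully open they stand 13 mm farther back than shut.
Start: joints at [-1.375, 0.053, 1.613, -0, 1.476, -0.119], TCP at [0.194, -0.594, 0.245] pointing down, gripper open.
Joint ranges: [-3.01, 3.01], [-1.01, 2.22], [0.06, 2.58], [-1.02, 4.17], [0.09, 2.62], [-3.14, 3.14]. Speed limits (rad/s): [2.57, 2.57, 3.14, 3.14, 3.14, 3.14].

### API

Orientations are given as a unit quaternion [w, x, y, z].
In Python, from plant import manip, imaging gives the robot as it stands.
- The arm moves only by the tool play_rows, never from a script. Its argument "commands" is a list of rows, each a list of 6 numbers: the shift along the tool's x, y, z in mm, then the turn, a rotation vector about the tool's x, y, z in degrees. A call has 1 to 5 rows; each row shifts and turns the commanded pose from where the row before left it, along the tool's axes as they then stand; what a row does not reach is not made up. A row lasts 1/12 s, in which the tool goes at most 41.7 mm and 7.16 degrees, less where a joint would pass 70% of its speed; a pose out of reach is approached as far as the arm can. A call is refused whole if a number of a shift passes 41.7 or a number of a turn 7.16, either way. A call with a gripper value outside its range is refused whole. "hand" is the finger opening in mm, from 0 to 85.4, set as the call begins (left out, the last holds). The fingers move at their own pace and stop on an object; the grip force is fixed at half the most. Time passes only in rows, so rows that do not move let the fingers close. It gives the time, the measured TCP pose, the force, the opening and the grip force at its end, in the units of the state.
- manip.state(): the state, without advancing time (a new reading comes with each control period).
- imaging.grab_frame(name): name is "scene" or "top"; returns a dict with "image" (400x640x3 uint8, red, green, blue), "fx", "fy", "cx", "cy" (pixels), "R" (3x3) and "t" (3): a world point X has camera coordinates R X + t. Camera axes: x right, y down, z forward; pixel columns grow to the right and rows downward; lengths in m; the calibration is good to about 2 mm. A picture is of the moment at which its call begins. There is no depth.
- manip.job_done(): hands the job in; it is judged then, once.
The state is a dict: "time": time; "joint_pos": joint angles; "joint_vel": joint speeds; "joint_efforts": joint torques, N m; "tool_pos": TCP position; "tool_rot": TCP orientation; "contact_force": force on the tool from outside, world axes, zero at the start; "ft_torque": the same for the moment, N m; "gripper_width": opening from 0.0 (shut) to 1.0 (fully open); "grasp_force": force on a finger pad.
Only numpy, scipy, OpenCV 4.12 (cv2) and the standard library are available. Lean on these libraries where they do the work, as an engineer would, in place of code of your own. Each camera call takes 0.05 s, during which the arm holds its last target. There are 200 camera calls.

## Working session

There is one attempt and no reset: what is moved stays moved. The work goes in short steps, Python scripts to look and compute and a tool call to move; the robot and the scene stay as the last step left them, time stands still between calls to the robot, and variables do not carry over. Pictures are saved under pics/ and viewed, at most 10 in all, crops included, and the job is handed in when it is done.

Besides the shell and the picture viewer there is one more tool, called after "Call:" as name(argument=value, ...) on one line, values as JSON. play_rows: Moves the arm, as the interface text tells. Its arguments: {"type":"object","properties":{"commands":{"type":"array","items":{"type":"array","items":{"type":"number"}}},"hand":{"type":"number"}},"required":["commands"]}

```bash
mkdir -p pics; ls
python3 - <<'E'
from plant import manip, imaging
import cv2
for n in("scene","top"):
    f=imaging.grab_frame(n); cv2.imwrite(f"pics/{n}0.png",f["image"][:,:,::-1])
    print(n,f["fx"],f["cx"],f["cy"],f["R"],f["t"])
print(manip.state())
E
```

```text
pics
scene 490.34614773052147 318.1960058397059 194.77708579547752 [[-0.73616383 -0.67674679 -0.00875228]
 [-0.50299769  0.55572072 -0.66194245]
 [ 0.45283125 -0.48289571 -0.74950356]] [0.42311962 0.32705031 1.213089  ]
top 388.2541883995568 314.31373987269046 196.63627919454134 [[ 4.79912625e-03 -9.99987864e-01  1.11327483e-03]
 [-9.97987696e-01 -4.85991068e-03 -6.32213583e-02]
 [ 6.32260015e-02 -8.07627305e-04 -9.97998908e-01]] [0.04576597 0.53743942 1.03435572]
{'time': 0.1, 'joint_pos': array([-1.37500081e+00,  5.32836399e-02,  1.61417851e+00, -2.33641684e-05,
        1.47598454e+00, -1.19022509e-01]), 'joint_vel': array([ 0.00057518, -0.00051573, -0.00321893, -0.00240314,  0.00084878,
       -0.00083029]), 'joint_efforts': array([ 8.24634826e-04, -3.94901955e+01, -3.71361887e+01, -6.16735019e-05,
        3.96898395e-03,  1.54963027e-05]), 'tool_pos': array([ 0.19340179, -0.59375228,  0.24417736]), 'tool_rot': array([-9.25891855e-04,  9.87636161e-01,  1.56760817e-01, -4.71963788e-05]), 'contact_force': array([0.12058191, 0.5705494 , 0.24834974]), 'ft_torque': array([-0.01187723,  0.0335367 , -0.03022566]), 'grasp_force': 0.0, 'gripper_width': 0.9984953860557509}
```

View pics/top0.png

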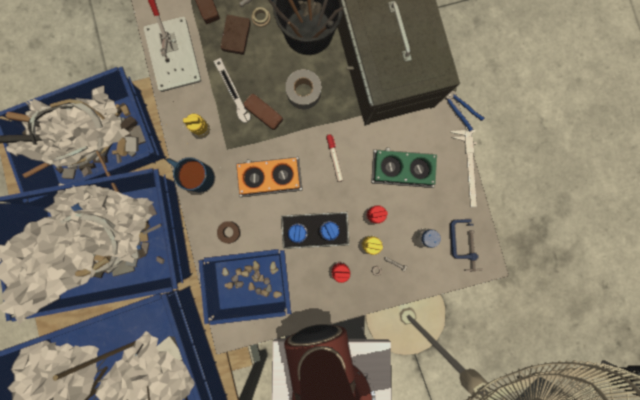

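View pics/scene0.png

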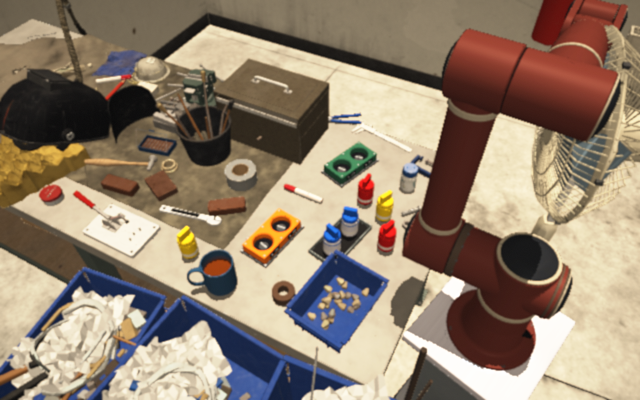

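The cartridges are the two blue caps in the black-mat tray, at top (298,233) and (329,231). The red ones at (377,214) and (342,272) and the yellow ones at (373,245) and (194,123) are look-alikes. The orange dock is at (268,176) and the green dock at (404,168). I'll measure and take one enlarged crop to confirm.

```bash
cat > h.py <<'E'
import numpy as np, cv2
from plant import manip, imaging
def grab(n): return imaging.grab_frame(n)
def ray(f,u,v,z):
    R,t=np.array(f["R"]),np.array(f["t"])
    d=R.T@np.array([(u-f["cx"])/f["fx"],(v-f["cy"])/f["fy"],1]); c=-R.T@t
    return c+d*(z-c[2])/d[2]
def proj(f,X):
    p=np.array(f["R"])@np.array(X)+np.array(f["t"]); return p[0]/p[2]*f["fx"]+f["cx"],p[1]/p[2]*f["fy"]+f["cy"]
def blobs(f,lo,hi,amin,roi):
    hsv=cv2.cvtColor(f["image"],cv2.COLOR_RGB2HSV); m=cv2.inRange(hsv,np.array(lo),np.array(hi))
    k=np.zeros_like(m); x0,y0,x1,y1=roi; k[y0:y1,x0:x1]=m[y0:y1,x0:x1]
    cs,_=cv2.findContours(k,cv2.RETR_EXTERNAL,cv2.CHAIN_APPROX_NONE)
    return [(c,cv2.contourArea(c)) for c in cs if cv2.contourArea(c)>amin]
E
python3 - <<'E'
from h import *
f=grab("top"); im=f["image"][:,:,::-1]
for nm,lo,hi,roi in(("orange",(8,150,120),(20,255,255),(225,145,310,205)),("green",(60,100,30),(90,255,255),(360,140,450,195)),("blue",(100,120,80),(120,255,255),(280,212,350,248))):
    for c,a in blobs(f,lo,hi,60,roi):
        r=cv2.minAreaRect(c); z=.034 if nm!="blue" else .088
        print(nm,a,r,ray(f,*r[0],z).round(4))
        if nm!="blue":
            b=cv2.boxPoints(r); P=np.array([ray(f,*p,z)[:2] for p in b]); print(P.round(4).tolist())
crop=im[140:256,230:445]
cv2.imwrite("pics/c1.png",cv2.resize(crop[:, :],None,fx=3.7,fy=3.7,interpolation=cv2.INTER_CUBIC))
E
```

```text
orange 1627.0 ((267.6147766113281, 175.7377166748047), (30.006832122802734, 59.516510009765625), 83.8844985961914) [0.5915 0.1735 0.034 ]
[[0.6227, 0.2573], [0.6406, 0.099], [0.5604, 0.0899], [0.5427, 0.2474]]
blue 213.0 ((296.5, 233.0), (16.0, 17.0), 90.0) [0.4411 0.0927 0.088 ]
blue 225.0 ((329.5000305175781, 230.50003051757812), (16.970561981201172, 16.970561981201172), 45.0) [0.4477 0.0099 0.088 ]
```

View pics/c1.png

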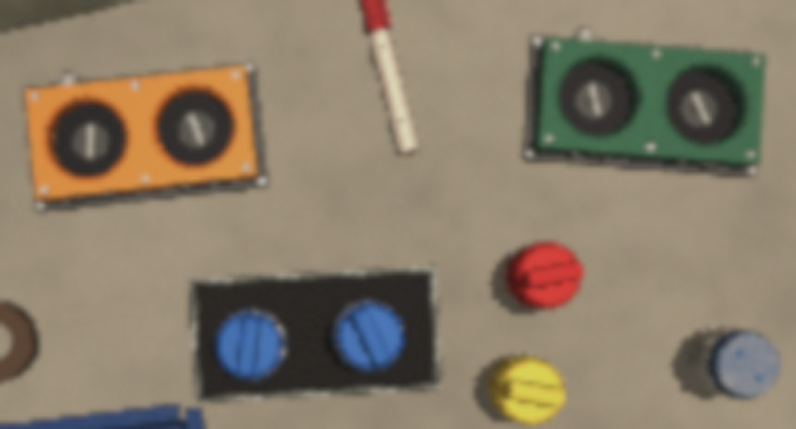

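The crop shows the two blue caps in the tray: the left one's wing runs nearly along the image vertical, and the right one leans down-right. It also shows the steel tangs as light bars in all four seats. Next I'll measure angles and check against the scene view.

Run:
```python
from h import *
f=grab("top"); s=grab("scene")
def dock(nm,lo,hi,roi,g,cam):
    bl=blobs(g,lo,hi,150,roi); 
    c=max(bl,key=lambda b:b[1])[0]; r=cv2.minAreaRect(c); b=cv2.boxPoints(r)
    P=np.array([ray(g,*p,.034)[:2] for p in b]); 
    e=[P[1]-P[0],P[2]-P[1]]; L=[np.linalg.norm(x) for x in e]; l=e[int(np.argmax(L))]; l=l*np.sign(l[1]); yaw=np.arctan2(-l[0],l[1])
    c0=P.mean(0); print(nm,cam,"ctr",c0.round(4),"size",np.round(L,4),"yaw",yaw.round(3)); return c0,yaw
D={}
G=((60,60,40),(95,255,255),(365,142,445,192))
D["orange"]=dock("orange",(8,150,120),(20,255,255),(225,145,310,205),f,"top")
D["green"]=dock("green",*G,f,"top")
def seg_angle(g,c,z,rad,cond):
    # weighted PCA in world of pixels (upscaled 1x) within rad
    pts,w=[],[]
    u0,v0=proj(g,[*c,z]); gr=cv2.cvtColor(g["image"],cv2.COLOR_RGB2GRAY).astype(float)
    for v in range(int(v0)-9,int(v0)+10):
        for u in range(int(u0)-9,int(u0)+10):
            p=ray(g,u,v,z)[:2]
            if np.linalg.norm(p-c)<rad: pts.append(p); w.append(gr[v,u])
    pts=np.array(pts); w=np.array(w); w=cond(w)
    m=(pts*w[:,None]).sum(0)/w.sum(); C=((pts-m).T*w)@(pts-m)/w.sum(); ev,V=np.linalg.eigh(C); a=V[:,1]; a=a*np.sign(a[0])
    return m.round(4),np.degrees(np.arctan2(a[1],a[0])).round(1),np.sqrt(ev).round(4)
for nm,(c,y) in D.items():
    for k,sg in((1,1),(2,-1)):
        q=c+sg*.039*np.array([-np.sin(y),np.cos(y)])
        print(nm,k,q.round(4),"tang",seg_angle(f,q,.019,.016,lambda w:np.clip(w-np.percentile(w,60),0,None)))
for g,roi in((f,(280,212,350,248)),(s,(320,200,362,258))):
    for c,a in blobs(g,(100,120,80),(120,255,255),60,roi):
        (u,v),r=cv2.minEnclosingCircle(c); p=ray(g,u,v,.088); print("cap",a,(u,v),r,p.round(4))
for c in((.4411,.0927),(.4477,.0099)):
    print("wing",seg_angle(f,np.array(c),.088,.018,lambda w:np.clip(np.percentile(w,45)-w,0,None)))
for n,c in(("top",f),("scene",s)):
  pass
crop=np.vstack([cv2.resize(f["image"][218:246,282:346],None,fx=12,fy=12,interpolation=cv2.INTER_CUBIC)[:300,:768]])
cv2.imwrite("pics/c2.png",crop[:,:,::-1])
```

```text
orange top ctr [0.5916 0.1734] size [0.1593 0.0807] yaw 0.113
green top ctr [ 0.6157 -0.1937] size [0.0803 0.1604] yaw -0.073
orange 1 [0.5872 0.2122] tang (array([0.588 , 0.2124]), np.float64(-1.3), array([0.0024, 0.0063]))
orange 2 [0.596  0.1347] tang (array([0.5971, 0.1349]), np.float64(21.4), array([0.0024, 0.0061]))
green 1 [ 0.6185 -0.1548] tang (array([ 0.6203, -0.1577]), np.float64(12.9), array([0.0023, 0.0064]))
green 2 [ 0.6129 -0.2326] tang (array([ 0.6147, -0.2353]), np.float64(23.0), array([0.0024, 0.0065]))
cap 212.5 (296.5, 233.35714721679688) 8.820878982543945 [0.4402 0.0927 0.088 ]
cap 226.5 (329.7112731933594, 230.54225158691406) 9.074742317199707 [0.4476 0.0094 0.088 ]
cap 198.5 (331.8333435058594, 232.5) 9.324491500854492 [0.4387 0.0934 0.088 ]
cap 175.5 (349.6875, 214.1875) 8.581056594848633 [0.444  0.0138 0.088 ]
wing (array([0.4412, 0.0937]), np.float64(-4.3), array([0.006 , 0.0118]))
wing (array([0.4476, 0.0153]), np.float64(26.8), array([0.0033, 0.0107]))
```

View pics/c2.png

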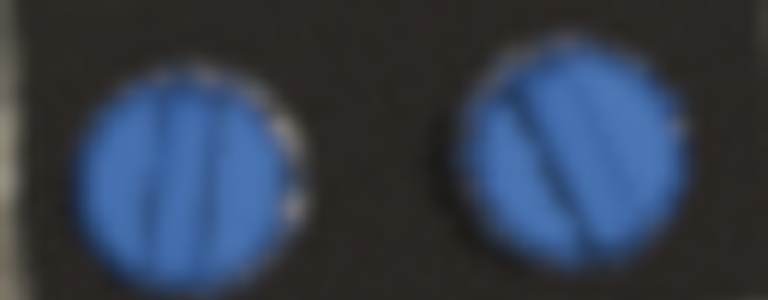

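Sizes check out: blocks are 159×81 and 160×80 mm, and the caps are about 44 mm across at x 0.44. The right wing is at about 26° and the left at −4.5°. I'll approach the right cartridge first.

Call:
play_rows(commands=[[25,-30,0,0,0,0],[27,-31,0,0,0,0],[27,-31,0,0,0,0],[27,-31,0,0,0,0],[27,-31,0,0,0,0]], hand=45)

```text
time: 0.67
tool_pos: [0.2726, -0.4049, 0.245]
tool_rot: [-0.0, 0.988, 0.156, 0.0]
contact_force: [1.0, 0.0, 0.3]
gripper_width: 0.524
grasp_force: 0.0
```

Call:
play_rows(commands=[[27,-31,0,0,0,0],[27,-31,0,0,0,0],[27,-31,0,0,0,0],[27,-31,0,0,0,0],[27,-31,0,0,0,0]])

```text
time: 1.08
tool_pos: [0.3529, -0.2156, 0.2454]
tool_rot: [0.0, 0.988, 0.156, 0.0]
contact_force: [-0.0, -0.0, 0.0]
gripper_width: 0.526
grasp_force: 0.0
```

Call:
play_rows(commands=[[27,-31,0,0,0,0],[27,-31,0,0,0,0],[27,-31,0,0,0,0],[27,-31,10,0,0,0],[27,-31,10,0,0,0]])

```text
time: 1.5
tool_pos: [0.4334, -0.0274, 0.2265]
tool_rot: [0.001, 0.988, 0.157, 0.001]
contact_force: [0.7, -0.5, 0.0]
gripper_width: 0.525
grasp_force: 0.0
```

Call:
play_rows(commands=[[12,-16,15,0,0,0],[12,-17,20,0,0,0],[0,0,20,0,0,-4],[0,0,10,0,0,-4],[0,0,0,0,0,0]])

```text
time: 1.92
tool_pos: [0.4432, 0.0102, 0.1574]
tool_rot: [-0.001, 0.974, 0.226, -0.003]
contact_force: [-0.2, 0.0, -0.4]
gripper_width: 0.528
grasp_force: 0.0
```

Run:
```python
from h import *
F=[manip.state()["contact_force"] for _ in range(1)]
s=grab("scene"); cv2.imwrite("pics/s2.png",cv2.resize(s["image"][130:280,260:440],None,fx=4,fy=4,interpolation=cv2.INTER_CUBIC)[:,:,::-1])
st=manip.state(); print(st["tool_pos"],st["contact_force"],F)
```

```text
[0.44412646 0.0097476  0.15916822] [-0.06528634 -0.35084132 -1.38466763] [array([-0.21125832,  0.03386198, -0.38851496])]
```

View pics/s2.png

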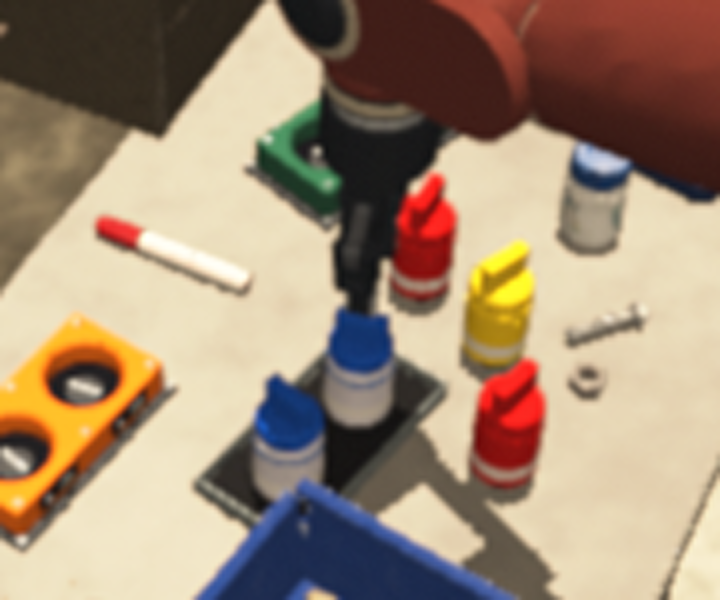

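The gripper is directly above the right cartridge (crop 358,310), with its wing in line with the pads. I'll descend, close and lift slightly.

Call:
play_rows(commands=[[2,0,20,0,0,0],[0,0,20,0,0,0],[0,0,12,0,0,0],[0,0,6,0,0,0],[0,0,0,0,0,0]])

```text
time: 2.38
tool_pos: [0.4463, 0.0101, 0.1018]
tool_rot: [-0.0, 0.974, 0.225, -0.001]
contact_force: [-0.0, 0.3, -0.2]
gripper_width: 0.529
grasp_force: 0.0
```

Call:
play_rows(commands=[[0,0,0,0,0,0],[0,0,0,0,0,0],[0,0,0,0,0,0],[0,0,0,0,0,0],[0,0,0,0,0,0]], hand=0)

```text
time: 2.8
tool_pos: [0.448, 0.0101, 0.1041]
tool_rot: [0.0, 0.974, 0.225, 0.001]
contact_force: [-0.6, -0.5, 3.7]
gripper_width: 0.125
grasp_force: 62.7
```

Call:
play_rows(commands=[[0,0,-5,0,0,0],[0,0,-10,0,0,0],[0,0,-10,0,0,0],[0,0,-5,0,0,0],[0,0,0,0,0,0]])

```text
time: 3.22
tool_pos: [0.448, 0.0101, 0.1346]
tool_rot: [0.001, 0.974, 0.225, 0.002]
contact_force: [0.0, -0.1, -4.1]
gripper_width: 0.122
grasp_force: 61.7
```

```bash
cat > w.py <<'E'
from h import *
F=[];T=[]
for i in range(16):
    grab("scene") if i<15 else None
    s=manip.state(); F.append(s["contact_force"]); 
f=grab("top"); F=np.array(F)
print(F.mean(0).round(3),F.std(0).round(3),F[6:].mean(0).round(3),"pos",s["tool_pos"].round(4),"w",s["gripper_width"],s["grasp_force"],s["time"])
for c,a in blobs(f,(100,120,80),(120,255,255),25,(280,190,350,248)): print(a,cv2.minEnclosingCircle(c))
E
python3 w.py
```

```text
[ 0.082 -0.068 -3.563] [0.477 0.467 0.605] [ 0.191 -0.083 -3.284] pos [0.4469 0.0103 0.1326] w 0.12535235143319184 61.669689416885376 3.9667
82.0 ((294.0, 233.0), 7.071167945861816)
```

The measured weight is about 3.3–3.5 N (around 345 g), so this one goes to the green dock. I'll use seat 2, whose tang is at 23°, close to the wing's 26°. Going x first, then y, keeps clear of the red look-alike.

Call:
play_rows(commands=[[0,0,-25,0,0,0],[37,18,0,0,0,0],[37,18,0,0,0,0],[38,18,0,0,0,0],[38,19,0,0,0,0]])

```text
time: 4.43
tool_pos: [0.6144, 0.0107, 0.158]
tool_rot: [0.0, 0.974, 0.225, 0.0]
contact_force: [0.6, -1.1, -2.9]
gripper_width: 0.12
grasp_force: 61.5
```

Call:
play_rows(commands=[[-10,20,0,0,0,0],[-15,32,0,0,0,0],[-16,32,0,0,0,0],[-15,32,0,0,0,0],[-16,32,0,0,0,0]])

```text
time: 4.85
tool_pos: [0.6129, -0.1555, 0.1572]
tool_rot: [-0.0, 0.974, 0.226, -0.0]
contact_force: [0.7, 0.1, -3.0]
gripper_width: 0.124
grasp_force: 61.4
```

Run:
```python
from h import *
f=grab("top")
st=manip.state(); print(st["tool_pos"],st["tool_rot"],st["contact_force"])
s=grab("scene")
# seat ring in scene view: dark ellipse in green area
g=cv2.cvtColor(s["image"],cv2.COLOR_RGB2HSV); m=cv2.inRange(g,np.array((60,60,40)),np.array((95,255,255)))
cs,_=cv2.findContours(m,cv2.RETR_EXTERNAL,cv2.CHAIN_APPROX_NONE)
for c in cs:
    if cv2.contourArea(c)>40: print(cv2.boundingRect(c))
for nm,p in(("g1",(.6194,-.1562,.034)),("g2",(.6138,-.234,.034))): print(nm,proj(s,p))
cv2.imwrite("pics/s3.png",cv2.resize(s["image"][100:240,290:430],None,fx=4.2,fy=4.2,interpolation=cv2.INTER_CUBIC)[:,:,::-1])
```

```text
[ 0.61264624 -0.16255795  0.1575986 ] [ 3.28694909e-03  9.74746863e-01  2.23287369e-01 -7.07412763e-04] [ 0.95448871 -4.46187823 -3.66545123]
(325, 144, 50, 40)
g1 (np.float64(341.243760062692), np.float64(164.97351035492883))
g2 (np.float64(358.3678058401849), np.float64(153.0798020117236))
```

View pics/s3.png

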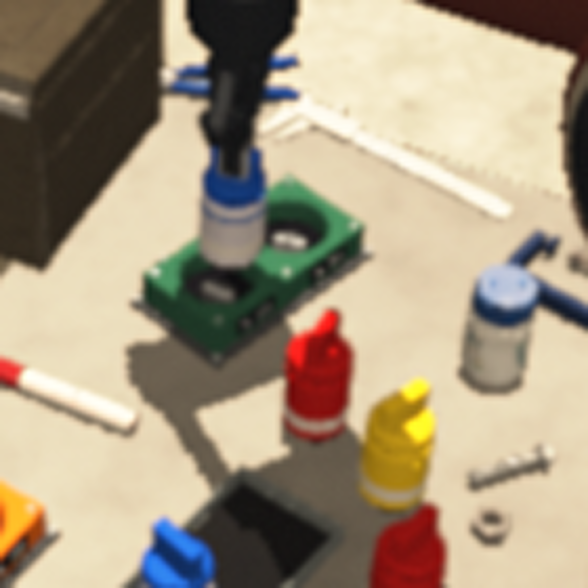

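The held cartridge is passing over the green dock, and seat 2 is open at crop (290,228), i.e. pixel (359,154), which agrees with my projection of (358,153). I'll move over seat 2, turn to 23° and settle.

Call:
play_rows(commands=[[-12,22,0,0,0,0],[-12,20,0,0,0,0],[-11,18,0,0,0,0],[0,0,0,0,0,3],[0,0,0,0,0,0]])

```text
time: 5.37
tool_pos: [0.6076, -0.2241, 0.1573]
tool_rot: [-0.0, 0.98, 0.198, -0.0]
contact_force: [0.3, 0.6, -3.2]
gripper_width: 0.123
grasp_force: 61.4
```

Call:
play_rows(commands=[[0,0,0,0,0,0],[0,0,0,0,0,0],[0,0,0,0,0,0]])

```text
time: 5.62
tool_pos: [0.6078, -0.2224, 0.1574]
tool_rot: [-0.0, 0.98, 0.201, -0.0]
contact_force: [0.7, -0.1, -2.6]
gripper_width: 0.122
grasp_force: 61.4
```

Call:
play_rows(commands=[[1,7,0,0,0,0],[0,6,5,0,0,0],[0,0,10,0,0,0],[0,0,8,0,0,0],[0,0,0,0,0,0]])

```text
time: 6.03
tool_pos: [0.612, -0.2341, 0.1308]
tool_rot: [-0.002, 0.98, 0.2, -0.002]
contact_force: [-0.1, -0.5, -3.5]
gripper_width: 0.124
grasp_force: 61.4
```

Call:
play_rows(commands=[[0,0,4,0,0,0],[0,0,3,0,0,0],[0,0,3,0,0,0],[0,0,2,0,0,0],[0,0,0,0,0,0]])

```text
time: 6.45
tool_pos: [0.6135, -0.2348, 0.1221]
tool_rot: [-0.0, 0.98, 0.2, -0.0]
contact_force: [-0.9, 0.5, -4.1]
gripper_width: 0.122
grasp_force: 61.4
```

Call:
play_rows(commands=[[0,0,1,0,0,0],[0,0,1,0,0,0],[0,0,1,0,0,0],[0,0,1,0,0,0],[0,0,0,0,0,0]])

```text
time: 6.87
tool_pos: [0.6136, -0.2349, 0.1184]
tool_rot: [-0.0, 0.98, 0.2, -0.0]
contact_force: [0.0, -0.2, -4.0]
gripper_width: 0.12
grasp_force: 61.4
```

Call:
play_rows(commands=[[0,0,1,0,0,0],[0,0,1,0,0,0],[0,0,0,0,0,0],[0,0,0,0,0,0]])

```text
time: 7.2
tool_pos: [0.6137, -0.2349, 0.1165]
tool_rot: [-0.0, 0.98, 0.2, -0.0]
contact_force: [0.3, 0.8, -4.1]
gripper_width: 0.123
grasp_force: 61.4
```

Call:
play_rows(commands=[[0,0,1,0,0,0],[0,0,1,0,0,0],[0,0,1,0,0,0],[0,0,0,0,0,0]])

```text
time: 7.53
tool_pos: [0.6138, -0.2349, 0.1136]
tool_rot: [-0.0, 0.98, 0.2, 0.0]
contact_force: [0.2, -0.6, -3.3]
gripper_width: 0.12
grasp_force: 61.7
```

Call:
play_rows(commands=[[0,0,1,0,0,0],[0,0,0,0,0,0],[0,0,0,0,0,0]])

```text
time: 7.78
tool_pos: [0.6142, -0.2351, 0.1134]
tool_rot: [0.0, 0.98, 0.2, 0.0]
contact_force: [-1.0, 0.0, 0.3]
gripper_width: 0.123
grasp_force: 62.0
```

It makes contact at TCP z = 0.1134 against an expected 0.113, so the cartridge is home. I'll release and rise.

Call:
play_rows(commands=[[0,0,0,0,0,0],[0,0,0,0,0,0],[0,0,0,0,0,0],[0,0,0,0,0,0]], hand=40)

```text
time: 8.12
tool_pos: [0.6139, -0.235, 0.1128]
tool_rot: [0.0, 0.98, 0.2, 0.0]
contact_force: [-0.1, -0.4, -0.6]
gripper_width: 0.467
grasp_force: 0.0
```

Call:
play_rows(commands=[[0,0,-5,0,0,0],[0,0,-15,0,0,0],[0,0,-25,0,0,0],[0,0,-25,0,0,0],[0,0,0,0,0,0]])

```text
time: 8.53
tool_pos: [0.617, -0.2366, 0.1912]
tool_rot: [0.004, 0.98, 0.2, 0.005]
contact_force: [1.9, -0.8, 1.9]
gripper_width: 0.469
grasp_force: 0.0
```

```bash
python3 w.py
```

```text
[-0.115 -0.096 -0.093] [0.464 0.699 0.468] [-0.161 -0.182  0.005] pos [ 0.6137 -0.2349  0.1825] w 0.4691324686486948 0.0 9.2833
218.5 ((296.479736328125, 233.1621551513672), 8.942085266113281)
```

Call:
play_rows(commands=[[-3,-35,0,0,0,0],[-3,-38,0,0,0,0],[-3,-38,0,0,0,0],[-3,-38,0,0,0,0],[-3,-38,0,0,0,0]])

```text
time: 9.75
tool_pos: [0.5258, -0.0675, 0.1826]
tool_rot: [-0.0, 0.98, 0.199, 0.0]
contact_force: [0.4, 0.8, -0.4]
gripper_width: 0.473
grasp_force: 0.0
```

Call:
play_rows(commands=[[-3,-38,0,0,0,0],[-3,-38,0,0,0,0],[-3,-38,0,0,0,0],[-4,-38,0,0,0,0],[-4,-31,0,0,0,0]])

```text
time: 10.17
tool_pos: [0.4382, 0.0949, 0.1828]
tool_rot: [-0.0, 0.98, 0.2, 0.0]
contact_force: [-0.1, -0.7, -0.1]
gripper_width: 0.47
grasp_force: 0.0
```

Call:
play_rows(commands=[[0,0,0,0,0,7],[0,0,0,0,0,7],[0,0,0,0,0,7],[0,0,0,0,0,6.5],[0,0,0,0,0,0]])

```text
time: 10.58
tool_pos: [0.4395, 0.0932, 0.1829]
tool_rot: [-0.0, 0.999, -0.04, 0.0]
contact_force: [0.9, 0.1, -0.0]
gripper_width: 0.47
grasp_force: 0.0
```

Call:
play_rows(commands=[[0,0,0,0,0,0],[0,0,0,0,0,0],[0,0,0,0,0,0]])

```text
time: 10.83
tool_pos: [0.4395, 0.093, 0.1827]
tool_rot: [-0.0, 0.999, -0.038, 0.0]
contact_force: [0.3, -0.2, -0.6]
gripper_width: 0.469
grasp_force: 0.0
```

Run:
```python
from h import *
f=grab("top");s=grab("scene");im=f["image"][130:200,360:450]
a=cv2.resize(im,None,fx=5,fy=5,interpolation=cv2.INTER_CUBIC)[:350,:400]
b=cv2.resize(s["image"][150:270,290:390],None,fx=4,fy=4,interpolation=cv2.INTER_CUBIC)
a=cv2.copyMakeBorder(a,0,480-350,0,0,cv2.BORDER_CONSTANT)
cv2.imwrite("pics/m.png",np.hstack([a,b])[:,:,::-1])
for c,ar in blobs(f,(100,120,80),(120,255,255),60,(365,142,445,195)):
    (u,v),r=cv2.minEnclosingCircle(c); print(u,v,r,"at home z",ray(f,u,v,.097).round(4),"at raised",ray(f,u,v,.103).round(4))
print(manip.state()["tool_pos"],manip.state()["tool_rot"])
```

```text
425.767333984375 164.6287078857422 8.912978172302246 at home z [ 0.6142 -0.2315  0.097 ] at raised [ 0.6133 -0.2298  0.103 ]
[0.43953324 0.09296069 0.18260035] [ 1.02216703e-05  9.99256157e-01 -3.85633406e-02 -2.32531008e-05]
```

View pics/m.png

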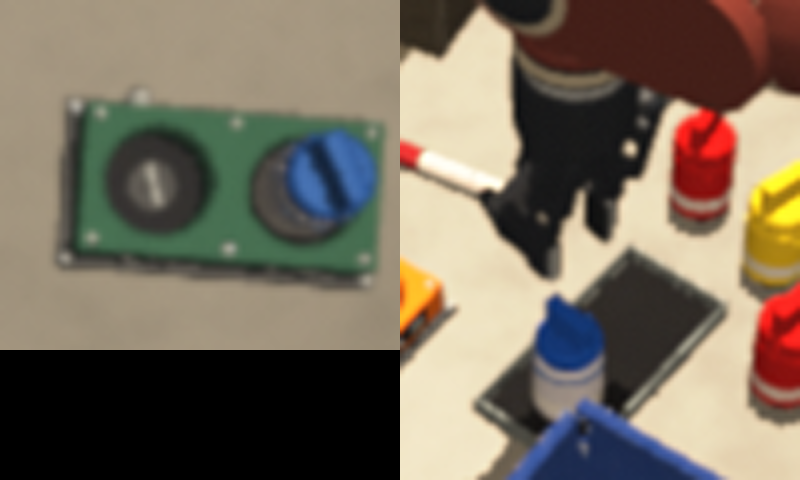

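The first cartridge stands upright in the green right seat (cap at left panel 332,175). The gripper hangs open over the remaining cartridge. I'll descend and grasp it.

Call:
play_rows(commands=[[0,0,25,0,0,0],[0,0,25,0,0,0],[0,0,15,0,0,0],[0,0,11,0,0,0],[0,0,3,0,0,0]])

```text
time: 11.35
tool_pos: [0.4381, 0.0929, 0.1014]
tool_rot: [0.0, 0.999, -0.039, -0.002]
contact_force: [-0.4, 0.3, 0.1]
gripper_width: 0.472
grasp_force: 0.0
```

Call:
play_rows(commands=[[0,0,0,0,0,0],[0,0,0,0,0,0],[0,0,0,0,0,0],[0,0,0,0,0,0],[0,0,0,0,0,0]], hand=0)

```text
time: 11.77
tool_pos: [0.4405, 0.0931, 0.1049]
tool_rot: [-0.0, 0.999, -0.039, 0.001]
contact_force: [-0.4, 0.1, 1.6]
gripper_width: 0.123
grasp_force: 63.0
```

Call:
play_rows(commands=[[0,0,-5,0,0,0],[0,0,-10,0,0,0],[0,0,-10,0,0,0],[0,0,-5,0,0,0],[0,0,0,0,0,0]])

```text
time: 12.18
tool_pos: [0.4408, 0.0931, 0.1359]
tool_rot: [-0.0, 0.999, -0.039, 0.002]
contact_force: [0.7, -0.2, -3.3]
gripper_width: 0.123
grasp_force: 62.6
```

```bash
python3 w.py; python3 w.py
```

```text
[-0.159  0.005 -2.769] [0.475 0.313 0.381] [-0.379 -0.025 -2.934] pos [0.4395 0.0931 0.1336] w 0.12126270138755979 62.55051612854004 12.9333
[-0.054  0.097 -2.473] [0.511 0.478 0.371] [ 0.091  0.128 -2.51 ] pos [0.4395 0.0931 0.1336] w 0.11819776440562278 62.54949331283569 13.7333
```

The reading is close to the threshold, so I'll average longer.

Run:
```python
from h import *
F=[];J=[]
for i in range(50):
    grab("scene"); s=manip.state(); F.append(s["contact_force"][2]); J.append(s["joint_efforts"])
F=np.array(F);print(F.mean(),F.std()/50**.5,F[:25].mean(),F[25:].mean(),s["time"]); print(np.mean(J,0),np.std(J,0),s["joint_pos"])
```

```text
-2.429943949930918 0.07936165454790833 -2.507375040386836 -2.3525128594750004 16.2833
[-2.92560285e-04 -2.34921093e+01 -3.64428178e+01 -1.24755816e-03
 -3.54924689e-03 -5.59223535e-07] [1.19621586e-03 1.23473393e-03 2.38473342e-04 2.13201649e-04
 1.17375090e-04 1.84502947e-05] [ 4.26730646e-02 -2.91671051e-01  2.11895538e+00  6.61987416e-06
  1.31432928e+00  1.69139422e+00]
```

The mean is about 2.5 N (around 253 g), which is under 270 g, so it goes to the orange dock. I'll use seat 1, with its tang at −1° against the wing's −4.4°.

Call:
play_rows(commands=[[0,0,-15,0,0,0],[10,-10,-10,0,0,0],[26,-24,0,0,0,0],[26,-24,0,0,0,0],[26,-24,0,0,0,0]])

```text
time: 16.7
tool_pos: [0.5349, 0.1689, 0.159]
tool_rot: [-0.0, 0.999, -0.039, 0.001]
contact_force: [0.5, -1.0, -2.1]
gripper_width: 0.119
grasp_force: 62.5
```

Call:
play_rows(commands=[[26,-24,0,0,0,0],[24,-24,0,0,0,0],[0,0,0,0,0,-3],[0,0,0,0,0,0],[0,0,0,0,0,0]])

```text
time: 17.12
tool_pos: [0.5869, 0.2119, 0.1579]
tool_rot: [0.0, 1.0, -0.013, -0.001]
contact_force: [-0.5, -0.3, -2.1]
gripper_width: 0.122
grasp_force: 62.5
```

Call:
play_rows(commands=[[0,0,0,0,0,0],[0,0,0,0,0,0],[0,0,0,0,0,0]])

```text
time: 17.37
tool_pos: [0.5868, 0.2114, 0.159]
tool_rot: [-0.0, 1.0, -0.013, 0.0]
contact_force: [-0.2, 0.4, -3.0]
gripper_width: 0.122
grasp_force: 62.5
```

Call:
play_rows(commands=[[1,-1,8,0,0,0],[0,0,11,0,0,0],[0,0,9,0,0,0],[0,0,6,0,0,0],[0,0,2,0,0,0]])

```text
time: 17.78
tool_pos: [0.5868, 0.2125, 0.1198]
tool_rot: [0.0, 1.0, -0.013, -0.002]
contact_force: [-0.8, -0.4, -1.7]
gripper_width: 0.123
grasp_force: 62.5
```

Call:
play_rows(commands=[[0,0,1,0,0,0],[0,0,1,0,0,0],[0,0,1,0,0,0],[0,0,1,0,0,0],[0,0,0,0,0,0]])

```text
time: 18.2
tool_pos: [0.5884, 0.2129, 0.1189]
tool_rot: [-0.0, 1.0, -0.013, 0.0]
contact_force: [0.3, 0.5, -2.2]
gripper_width: 0.121
grasp_force: 62.5
```

Call:
play_rows(commands=[[0,0,1,0,0,0],[0,0,1,0,0,0],[0,0,0,0,0,0]])

```text
time: 18.45
tool_pos: [0.5881, 0.2128, 0.1165]
tool_rot: [-0.0, 1.0, -0.013, -0.0]
contact_force: [0.0, -0.1, -1.9]
gripper_width: 0.123
grasp_force: 62.5
```

Call:
play_rows(commands=[[0,0,1,0,0,0],[0,0,1,0,0,0],[0,0,0,0,0,0],[0,0,0,0,0,0]])

```text
time: 18.78
tool_pos: [0.5881, 0.2129, 0.1144]
tool_rot: [0.0, 1.0, -0.013, -0.0]
contact_force: [-0.3, 0.9, -2.3]
gripper_width: 0.123
grasp_force: 62.5
```

Call:
play_rows(commands=[[0,0,1,0,0,0],[0,0,0,0,0,0],[0,0,0,0,0,0]])

```text
time: 19.03
tool_pos: [0.5885, 0.213, 0.1141]
tool_rot: [-0.0, 1.0, -0.013, 0.0]
contact_force: [-0.1, -0.3, -1.0]
gripper_width: 0.12
grasp_force: 62.8
```

Contact at 0.1141 means it is home. I'll release, rise and check with one picture.

Call:
play_rows(commands=[[0,0,0,0,0,0],[0,0,0,0,0,0],[0,0,0,0,0,0],[0,0,0,0,0,0]], hand=40)

```text
time: 19.37
tool_pos: [0.5884, 0.2129, 0.1139]
tool_rot: [-0.0, 1.0, -0.013, 0.0]
contact_force: [0.4, -0.3, 0.0]
gripper_width: 0.47
grasp_force: 0.0
```

Call:
play_rows(commands=[[0,0,-5,0,0,0],[0,0,-15,0,0,0],[0,0,-25,0,0,0],[0,0,-25,0,0,0],[0,0,-15,0,0,0]])

```text
time: 19.78
tool_pos: [0.5894, 0.2132, 0.2022]
tool_rot: [-0.0, 1.0, -0.013, 0.002]
contact_force: [0.6, -0.2, -0.1]
gripper_width: 0.468
grasp_force: 0.0
```

Call:
play_rows(commands=[[-20,20,0,0,0,0],[-30,25,0,0,0,0],[-30,25,0,0,0,0],[-20,25,0,0,0,0],[0,0,0,0,0,0]])

```text
time: 20.2
tool_pos: [0.4824, 0.1179, 0.1976]
tool_rot: [0.001, 1.0, -0.014, -0.001]
contact_force: [0.4, 0.2, -0.4]
gripper_width: 0.467
grasp_force: 0.0
```

Run:
```python
from h import *
f=grab("top");s=grab("scene")
for nm,roi in(("green",(365,142,445,195)),("orange",(225,140,310,205))):
  for c,ar in blobs(f,(100,120,80),(120,255,255),50,roi):
    (u,v),r=cv2.minEnclosingCircle(c); print(nm,u,v,r,ray(f,u,v,.097).round(4))
b=cv2.resize(s["image"][130:290,230:400],None,fx=3.5,fy=3.5,interpolation=cv2.INTER_CUBIC)
cv2.imwrite("pics/e.png",b[:,:,::-1]); print(manip.state()["tool_pos"])
```

```text
green 425.84375 164.6875 8.951193809509277 [ 0.614  -0.2317  0.097 ]
orange 249.88461303710938 174.3205108642578 8.28745174407959 [0.5875 0.2104 0.097 ]
[0.48545815 0.11995854 0.19892471]
```

View pics/e.png

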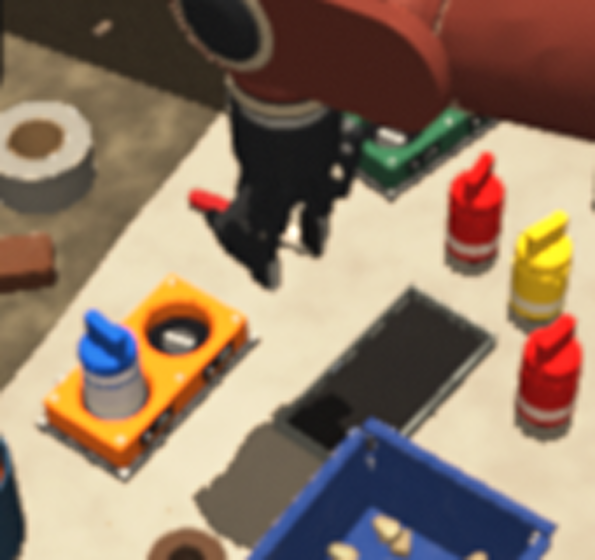

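The second cartridge stands upright in the orange left seat (crop 112,365). The tray is empty, the bystanders are untouched and the arm is clear.

```bash
python3 -c "
from plant import manip
print(manip.job_done())"
```

```text
the job is handed in; nothing more can be done
None
```

Job handed in, with no verdict returned: the cartridge felt at about 340 g went to green seat 2 and the one at about 253 g to orange seat 1; both dropped fully home by contact height and were released.

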